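# Open the safety-capped cleaner bottle on the prop table

### The job

Open the cleaner bottle that has the wide ribbed push-and-turn safety cap: press the cap down and, keeping it down, twist it about an eighth of a turn counter-clockwise (seen from above) until it is free, while the bottle stays seated in its wooden block. Lift the cap straight up and finish holding it level and still, straight above the bottle, with its underside about 6 cm above the mouth; do not put it down or let go. Leave the other containers in the block and the radio and the tumbler where they are.

Things in the scene. Friction and masses are not known exactly. Their poses are not given: they have to be found in the camera images.
- cap_center (a point): Centre (15 mm above the underside) of the safety cap: dark grey plastic, round with a ribbed side of 16 flats, 54 mm across opposite flats, 30 mm high, 42 g, two raised arrows on top. z is the cap's axis, up; x points square out of one flat, the other flats follow every 22.5 degrees. Locked, its x is parallel to the bottle's x, with about 3 degrees of play.
- cap: The same cap, origin at the centre of its underside. Bayonet lock with a spring liner (3 N preload): pressed, it sinks 5 mm onto the shoulder (12 N); from 3 mm down (8.5 N) it can turn, counter-clockwise from above (+z). It lifts off 37 to 60 degrees from locked, best at 49, and stops at 61. Unpressed it does not turn, and pulling lifts the whole bottle.
- bottle: White plastic bottle, 60 x 60 mm square, 0.3 to 0.55 kg; origin at the centre of its underside, z up, x and y square to its sides. It stands loose in a pocket of the block, which keeps it from turning (1.5 mm room each side). Its shoulder is 110 mm above its origin, the neck's rim 132 mm; the locked cap's underside is at 115 mm, the cap's centre at 130 mm.
- bottle_mouth (a point): Centre of the neck's rim of that bottle (34 mm outside diameter), 132 mm above the bottle's underside.
- rack: Pine bottle block fixed to the table, 90 x 290 x 48 mm (x, y, z), origin at the centre of its underside; three square pockets 63 mm wide and 38 mm deep in a row along its y axis, 92 mm apart, the middle one at its centre. Pocket floor 10 mm above the table. The safety-capped bottle may be in any of them.
- slim_center (a point): Bystander in another pocket: shorter white square bottle, 60 x 60 mm, with a narrow 27 mm wide closure, top 103 mm above its underside; this point is 50 mm above its underside.
- jar_center (a point): Bystander in another pocket: round white jar, 58 mm diameter, 82 mm high, with a plain low lid; this point is 40 mm above its underside.
- radio_center (a point): Bystander: pocket radio lying on its back beside the block, 75 x 118 x 32 mm; this point is its centre.
- tumbler_center (a point): Bystander: glass tumbler standing beside the block, 68 mm diameter, 92 mm high; this point is its centre.
Not all that is in view belongs to the job. Of the things like the cap, leave any that is pink; of the rest the smaller one is meant.

How it is judged:
By the outcome, as a careful person would: the job done as asked, in the order asked, and still so for the second after the job is handed in, while the arm keeps its last pose, push and grip.
It also fails if it takes over 35 s, if anything falls off the work surface, if the arm or the gripper's body presses on something with over 40 N, if the wrist force passes 120 N, or if a joint passes its speed limit or range.

### The arm

A 6-joint arm with a two-finger parallel gripper is mounted at the origin on the work surface. World frame = base frame: x ahead of the robot, y to its left, z up, the work surface at z = 0. Lengths are in m, angles in rad, forces in N, time in s.
With the tool pointing down it reaches from about 0.3 to 0.95 m from the base axis. Payload 3.1 kg.
Tool frame: the origin (TCP) lies between the finger pads; the fingertips stand ahead of it and the grasp point (between the pads) lies 2 mm behind it (r.tcp_to_tips is the z of the fingertips in the tool frame, in m); z points along the fingers, y is the line along which they close (so a half turn about z gives the same grasp; the last joint's range is limited). The gripper opens to 85 mm and grips with 20 to 120 N. Pads are 22 mm wide; open, the fingers measure 114 mm over their backs; the gripper's body (76 mm by 85 mm) begins 54 mm behind the grasp point. The pads swing forward as they close: fully open they stand 13 mm farther back than shut.
Start: joints at [-1.171, 0.308, 1.634, -0, 1.2, -0.07], TCP at [0.283, -0.557, 0.248] pointing down, gripper open.
Joint ranges: [-3.06, 3.06], [-0.79, 1.96], [0.05, 2.63], [-1.19, 4.34], [0.05, 2.64], [-2.94, 2.94]. Speed limits (rad/s): [2.79, 2.79, 3.14, 3.14, 3.14, 3.14].

### API

Orientations are given as [roll, pitch, yaw] about the fixed x, y, z axes, in that order (R = Rz(yaw) Ry(pitch) Rx(roll)).
In Python, from workcell import r gives the robot as it stands. The module is installed in compiled form; this text tells all that it offers. Calls block until the motion is done:
- r.reach(position, orientation): joint-space move of the TCP to a pose.
- r.move_straight(position, ori=None, max_speed=0.15, stop_force=None): straight line of the TCP; ori=None keeps the orientation; max_speed is the mean speed in m/s. With stop_force (N) it stops when the force on the tool has changed by that much, and returns True; else False.
- r.set_joints(angles): joint-space move.
- r.gripper_to(opening, grasp_force=None): finger opening in m; grasp_force is the grip in N (None keeps the last); returns when the fingers have stopped.
- r.dwell(seconds).
- r.solve_ik(position, orientation): joint angles nearest the present ones, or None.
- r.grab_frame(name): name is "scene" or "side" or "wrist"; returns the picture (480x640x3 uint8, blue, green, red); there is no depth.
- r.camera_params(name): a dict with "K" (3x3 intrinsics, pixels), "world_from_camera" (4x4, takes a point from camera to world coordinates). Camera axes: x right, y up, looking along -z (the intrinsics and any distortion apply to the point x, -y, -z); pixel columns grow to the right and rows downward; lengths in m; the calibration is good to about 2 mm. The wrist camera is an equidistant fisheye: a pixel r from the principal point sees the ray r / f radians off the axis. A picture is of the moment at which its call begins: read the wrist's pose just before it. camera_params takes no time and is no camera call; for the wrist camera it gives the pose at the moment of the call.
A pose or a line that the arm cannot do raises r.Unreachable and nothing moves.
- r.finish_job(): hands the job in; it is judged then, once.
Trained networks look in the newest picture that a camera, given by its name, has taken for a name from the list of things; names that differ only in an ending like _2 or _b are one class to them, and where a whole thing is asked for, a point or a joint stands for the part that bears it (a point fixed in the world has none). Each returns a list of dicts, best first, with "confidence" (0 to 1); they miss things now and then, are a little off and sometimes report something else, mostly with a low value. They report only what shows in the picture. A call takes as long as a camera call. They do not tell look-alikes from the thing itself.
- r.recognise(camera, name): "at" ([x, y, z] in m, in world coordinates, good to about 4 mm: the middle of the surface that is visible of it).
- r.spot_point(camera, name): "at" ([x, y, z] in m, in world coordinates, good to about 4 mm: a listed point, or the origin of a listed thing).
Readings, each from a call of its own:
- r.current_time_s(): time.
- r.current_joint_positions(): joint angles.
- r.current_qd(): joint speeds.
- r.current_joint_efforts(): joint torques, N m.
- r.current_ee_pos(): TCP position.
- r.current_eef_rot(): TCP orientation.
- r.current_contact_force(): force on the tool from outside, world axes, zero at the start.
- r.current_ft_torque(): the same for the moment, N m.
- r.current_opening(): finger opening in m.
- r.current_grip_force(): force on a finger pad.
Only numpy, scipy, OpenCV 4.12 (cv2) and the standard library are available. Lean on these libraries where they do the work, as an engineer would, in place of code of your own. Each camera call takes 0.05 s, during which the arm holds its last target. There are 200 camera calls.

## Working session

There is one attempt and no reset: what is moved stays moved. The work goes in short steps, each a Python script; the robot and the scene stay as the last script left them, time stands still between calls to the robot, and variables do not carry over. Pictures are saved under pics/ and viewed, at most 10 in all, crops included, and the job is handed in when it is done.

```bash
mkdir -p pics
python3 - <<'E'
from workcell import r
import cv2,numpy as np
ims=[]
for c in ("scene","side"):
    im=r.grab_frame(c); ims.append(im); cv2.imwrite(f"pics/{c}1.png",im)
    for n in ("cap_center","bottle_mouth","rack","slim_center","jar_center","radio_center","tumbler_center"):
        print(c,n,[(np.round(d["at"],3).tolist(),round(d["confidence"],2)) for d in r.spot_point(c,n)])
print(r.tcp_to_tips,r.current_time_s(),r.current_ee_pos(),r.current_eef_rot())
E
```

```text
scene cap_center [([0.557, 0.084, 0.137], 0.93), ([0.686, 0.043, 0.021], 0.78), ([0.387, 0.141, 0.016], 0.67), ([0.554, 0.082, 0.017], 0.42)]
scene bottle_mouth [([0.556, 0.083, 0.143], 0.59)]
scene rack [([0.53, -0.006, 0.001], 0.64)]
scene slim_center [([0.54, -0.006, 0.058], 0.61)]
scene jar_center [([0.507, -0.094, 0.054], 0.59)]
scene radio_center [([0.511, -0.094, 0.053], 0.22)]
scene tumbler_center [([0.487, -0.246, 0.047], 0.8)]
side cap_center [([0.389, 0.143, 0.016], 0.91), ([0.686, 0.044, 0.021], 0.86), ([0.558, 0.081, 0.141], 0.65)]
side bottle_mouth []
side rack [([0.536, -0.006, -0.0], 0.89)]
side slim_center [([0.531, -0.005, 0.06], 0.96)]
side jar_center [([0.513, -0.094, 0.052], 0.9)]
side radio_center [([0.579, 0.229, 0.015], 0.96)]
side tumbler_center [([0.488, -0.245, 0.047], 0.86)]
0.017 0.8 [ 0.28292656 -0.5573132   0.24830269] [ 3.14153419e+00 -3.03223769e-05  4.69786904e-01]
```

View pics/scene1.png

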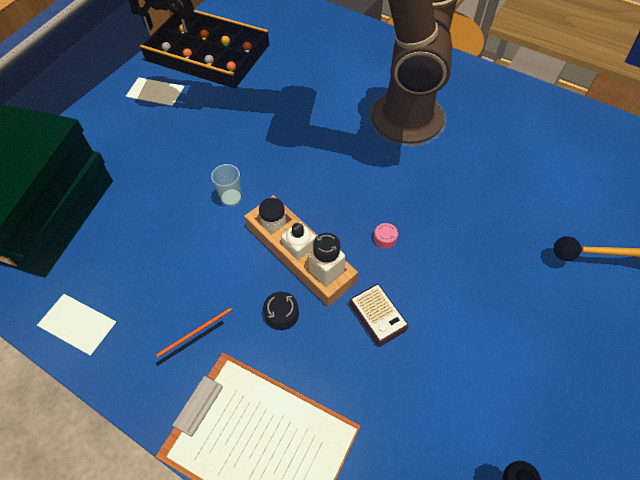

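View pics/side1.png

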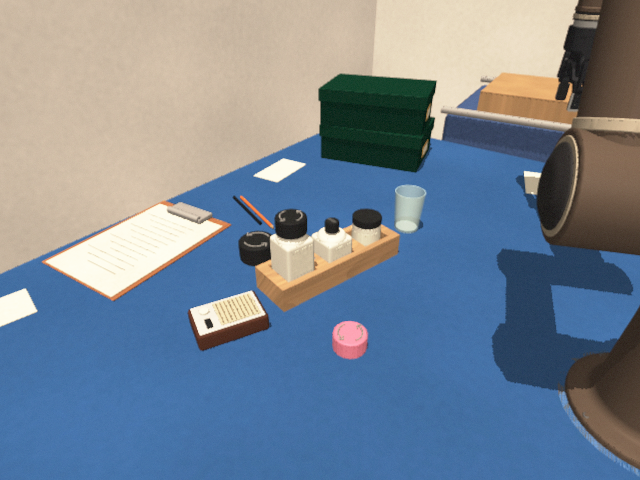

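Dark or round cap-like things: the cap on the white square bottle (scene 326,247; side 291,222), a larger dark cap lying on the table (scene 281,310; side 256,247), and a pink cap (scene 386,235; side 350,338). There are also the jar lid (272,208) and the slim closure (298,229). I choose the dark cap on the tall bottle at about (0.557, 0.083) and will check it in one crop.

Run:
```python
from workcell import r
import cv2,numpy as np
a=cv2.imread("pics/scene1.png")[190:340,230:430]; cv2.imwrite("pics/crop.png",cv2.resize(a,None,fx=4,fy=4,interpolation=cv2.INTER_CUBIC))
for k in range(-8,9):
    y=np.radians(-14+22.5*k); o=[]
    for t in (0,49):
        q=r.solve_ik([.557,.083,.146],[np.pi,0,y+np.radians(t)]); o.append(None if q is None else np.round(q,2).tolist())
    print(k,round(np.degrees(y),1),o)
w=r.camera_params("wrist"); print(w["K"],w["world_from_camera"])
```

```text
-8 -194.0 [[0.07, 0.31, 1.86, 0.0, 0.97, -1.26], [0.07, 0.31, 1.86, 0.0, 0.97, -2.11]]
-7 -171.5 [[0.07, 0.31, 1.86, 0.0, 0.97, -1.65], [0.07, 0.31, 1.86, 0.0, 0.97, -2.5]]
-6 -149.0 [[0.07, 0.31, 1.86, 0.0, 0.97, -2.04], [0.07, 0.31, 1.86, -0.0, 0.97, -2.9]]
-5 -126.5 [[0.07, 0.31, 1.86, 0.0, 0.97, -2.43], None]
-4 -104.0 [[0.07, 0.31, 1.86, -0.0, 0.97, -2.83], [0.07, 0.31, 1.86, -0.0, 0.97, 2.6]]
-3 -81.5 [None, [0.07, 0.31, 1.86, -0.0, 0.97, 2.21]]
-2 -59.0 [[0.07, 0.31, 1.86, -0.0, 0.97, 2.67], [0.07, 0.31, 1.86, -0.0, 0.97, 1.82]]
-1 -36.5 [[0.07, 0.31, 1.86, -0.0, 0.97, 2.28], [0.07, 0.31, 1.86, -0.0, 0.97, 1.42]]
0 -14.0 [[0.07, 0.31, 1.86, -0.0, 0.97, 1.89], [0.07, 0.31, 1.86, -0.0, 0.97, 1.03]]
1 8.5 [[0.07, 0.31, 1.86, -0.0, 0.97, 1.49], [0.07, 0.31, 1.86, -0.0, 0.97, 0.64]]
2 31.0 [[0.07, 0.31, 1.86, -0.0, 0.97, 1.1], [0.07, 0.31, 1.86, -0.0, 0.97, 0.25]]
3 53.5 [[0.07, 0.31, 1.86, -0.0, 0.97, 0.71], [0.07, 0.31, 1.86, -0.0, 0.97, -0.15]]
4 76.0 [[0.07, 0.31, 1.86, -0.0, 0.97, 0.31], [0.07, 0.31, 1.86, 0.0, 0.97, -0.54]]
5 98.5 [[0.07, 0.31, 1.86, -0.0, 0.97, -0.08], [0.07, 0.31, 1.86, 0.0, 0.97, -0.93]]
6 121.0 [[0.07, 0.31, 1.86, 0.0, 0.97, -0.47], [0.07, 0.31, 1.86, 0.0, 0.97, -1.33]]
7 143.5 [[0.07, 0.31, 1.86, 0.0, 0.97, -0.86], [0.07, 0.31, 1.86, 0.0, 0.97, -1.72]]
8 166.0 [[0.07, 0.31, 1.86, 0.0, 0.97, -1.26], [0.07, 0.31, 1.86, 0.0, 0.97, -2.11]]
[[371.64829954   0.         309.29678894]
 [  0.         371.64829954 234.78780535]
 [  0.           0.           1.        ]] [[ 4.53700491e-01  8.41763734e-01  2.92557142e-01  3.58161732e-01]
 [-8.91154195e-01  4.28649821e-01  1.48672567e-01 -5.19607778e-01]
 [-2.57391990e-04 -3.28166341e-01  9.44619916e-01  3.74842917e-01]
 [ 0.00000000e+00  0.00000000e+00  0.00000000e+00  1.00000000e+00]]
```

View pics/crop.png

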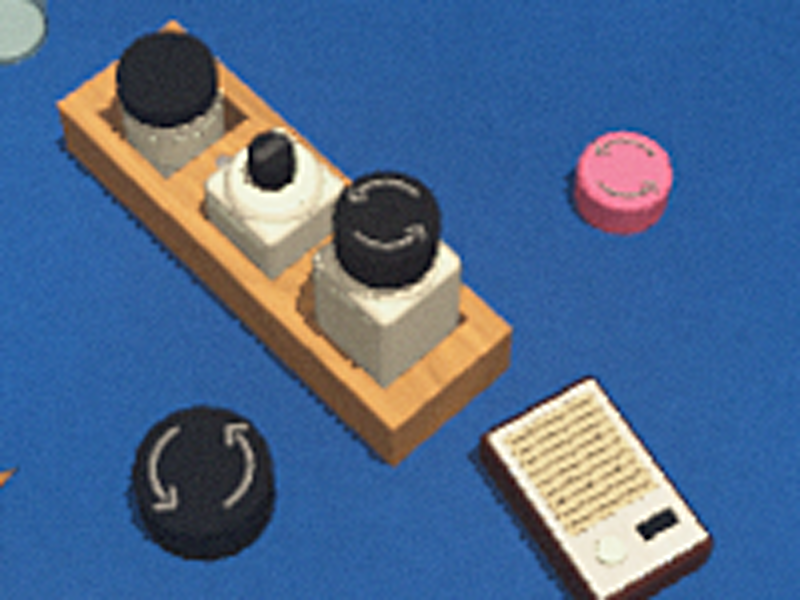

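The crop confirms it: the dark arrowed cap on the tall square bottle (crop 387,228) is clearly smaller than the loose dark one. Next I go above it and look from close by.

Run:
```python
from workcell import r
import cv2,numpy as np
r.gripper_to(.072,80)
r.reach([.557,.083,.24],[np.pi,0,np.radians(76)])
w=r.camera_params("wrist"); im=r.grab_frame("wrist"); cv2.imwrite("pics/w1.png",im)
np.savez("w1.npz",**w)
for n in ("cap_center","bottle_mouth","slim_center","jar_center","bottle","rack"):
    print(n,[(np.round(d["at"],4).tolist(),round(d["confidence"],2)) for d in r.spot_point("wrist",n)])
print(r.current_time_s(),r.current_opening(),r.current_ee_pos(),r.current_contact_force())
```

```text
cap_center [([0.5562, 0.0783, 0.1405], 0.9), ([0.6809, 0.0459, 0.023], 0.86), ([0.3886, 0.1433, 0.013], 0.82)]
bottle_mouth []
slim_center [([0.5303, -0.0084, 0.0604], 0.71)]
jar_center [([0.5084, -0.0958, 0.0489], 0.59)]
bottle [([0.5594, 0.0815, 0.0099], 0.98)]
rack []
3.9167 0.07179584421986641 [0.55707703 0.08267941 0.24000121] [-0.30724193  0.34840597 -0.39363608]
```

View pics/w1.png

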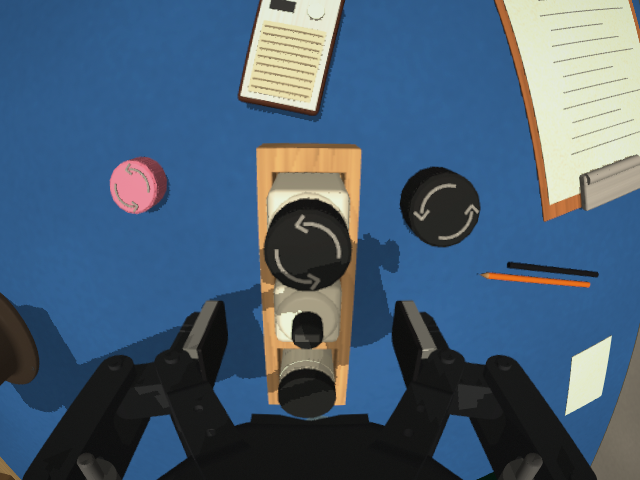

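The wrist view shows the target cap at about (308,243) and the block's corners near (257,148), (361,149), (267,405) and (346,405). The fingers are clear of the slim bottle. I'll back-project these points for the centre and the yaw.

```bash
cat > h.py <<'E'
import numpy as np
def bp(w,px,z):
    K=w["K"];T=w["world_from_camera"]
    d=np.array([px[0]-K[0,2],px[1]-K[1,2]]);rr=np.linalg.norm(d);th=rr/K[0,0]
    v=np.array([np.sin(th)*d[0]/rr,-np.sin(th)*d[1]/rr,-np.cos(th)]);v=T[:3,:3]@v;o=T[:3,3]
    return (o+v*(z-o[2])/v[2])[:2]
def pj(w,P):
    K=w["K"];T=w["world_from_camera"];p=T[:3,:3].T@(np.array(P)-T[:3,3]);x,y,z=p[0],-p[1],-p[2]
    s=np.hypot(x,y);th=np.arctan2(s,z);return np.array([K[0,2]+K[0,0]*th*x/s,K[1,2]+K[0,0]*th*y/s])
E
python3 - <<'E'
from h import *; import cv2
w=np.load("w1.npz"); im=cv2.imread("pics/w1.png")
c=[bp(w,p,.048) for p in ((257,148),(361,149),(267,405),(346,405))]
print(np.round(c,4), [np.degrees(np.arctan2(*(b-a)[::-1])) for a,b in ((c[0],c[1]),(c[2],c[0]),(c[3],c[1]))])
# fit cap outline: project top+bottom circles, compare hull with dark blob (IoU)
m=(im.max(2)<75).astype(np.uint8); m[300:]=0; m[:,:255]=0; m[:,356:]=0
n,l,s,_=cv2.connectedComponentsWithStats(m); i=l[240,308] or 1+np.argmax(s[1:,4]); m=cv2.morphologyEx((l==i).astype(np.uint8),cv2.MORPH_CLOSE,np.ones((15,15))); print(s[i])
from scipy.optimize import minimize
a=np.linspace(0,6.28,60)
def cost(p):
    q=np.array([pj(w,[p[0]+.0272*np.cos(t),p[1]+.0272*np.sin(t),z]) for z in (.125,.155) for t in a],np.float32)
    k=np.zeros_like(m); cv2.fillConvexPoly(k,(cv2.convexHull(q)*16).astype(int),1,shift=4); return (k^m).sum()/m.sum()
R=minimize(cost,[.557,.082],method="Nelder-Mead",options=dict(initial_simplex=[[.557,.08],[.562,.08],[.557,.086]]));print(R.x,R.fun)
E
```

```text
[[ 0.5262  0.1438]
 [ 0.6127  0.1213]
 [ 0.4504 -0.1388]
 [ 0.5412 -0.1611]] [np.float64(-14.574041257859434), np.float64(74.9721955050657), np.float64(75.79846491271525)]
[ 264  199   88   92 5656]
[0.55572879 0.08099838] 0.045425867507886436
```

Run:
```python
from workcell import r
import numpy as np
o=[np.pi,0,np.radians(75.5)]; P=[.556,.081]
def st(s): print(s,np.round(r.current_ee_pos(),4),np.round(r.current_contact_force(),1),np.round(r.current_ft_torque(),2),round(r.current_opening(),4),round(r.current_grip_force(),1),round(r.current_time_s(),2))
r.reach(P+[.2],o)
print(r.move_straight(P+[.146],o,.08,10)); st("down")
r.gripper_to(.045,90); st("grip")
print(r.move_straight(P+[.134],o,.015,18)); st("press")
```

```text
False
down [0.5563 0.081  0.1461] [-0.2 -0.3  0.1] [-0.02 -0.02  0.01] 0.0718 0.0 5.03
grip [0.5564 0.0811 0.147 ] [-1.5 -0.2  4.9] [ 0.07  0.23 -0.03] 0.0516 93.0 5.33
True
press [0.5566 0.0811 0.1432] [-2.9 -0.9 10.4] [-0.08  0.51 -0.08] 0.0517 93.8 5.83
```

Run:
```python
from workcell import r
import numpy as np
o=[np.pi,0,np.radians(75.5)]; P=[.556,.081]
def st(s): print(s,np.round(r.current_ee_pos(),4),np.round(r.current_contact_force(),1),np.round(r.current_ft_torque(),2),round(r.current_opening(),4),round(r.current_grip_force(),1),round(r.current_time_s(),2))
st("now")
for z in (.142,.141,.140,.139,.138):
    r.move_straight(P+[z],o,.015); r.dwell(.1); st(z)
    if r.current_contact_force()[2]>17: break
```

```text
now [0.5566 0.0811 0.1432] [-2.9 -0.9 10.4] [-0.08  0.51 -0.08] 0.0517 93.8 5.83
0.142 [0.5566 0.0811 0.1436] [-3.   0.2  9.5] [0.04 0.58 0.01] 0.0518 93.8 6.17
0.141 [0.5567 0.0811 0.1428] [-4.1 -0.1 11.4] [ 0.05  0.61 -0.01] 0.0521 93.8 6.53
0.14 [0.5567 0.0811 0.1423] [-4.7 -1.  12.8] [0.03 0.77 0.  ] 0.052 94.2 6.88
0.139 [0.5568 0.0811 0.1423] [-6.  -0.3 18.3] [0.02 1.2  0.04] 0.0518 94.7 7.22
```

Run:
```python
from workcell import r
import numpy as np
P=[.556,.081,.139]
def st(s): print(s,np.round(r.current_ee_pos(),4),round(np.degrees(r.current_eef_rot()[2]),1),np.round(r.current_contact_force(),1),np.round(r.current_ft_torque(),2),round(r.current_opening(),4),round(r.current_time_s(),2))
q0=np.array(r.current_joint_positions()); st(0)
for a in (10,20,30,40,49):
    o=[np.pi,0,np.radians(75.5+a)]
    try: r.move_straight(P,o,.05)
    except Exception as e: print(e); r.reach(P,o)
    r.dwell(.1); st(a)
    if abs(r.current_ft_torque()[2])>2.5 : break
import cv2; cv2.imwrite("pics/w2.png",r.grab_frame("wrist"))
```

```text
0 [0.5568 0.0811 0.1423] 75.5 [-6.  -0.3 18.3] [0.02 1.2  0.04] 0.0518 7.22
10 [0.5576 0.0813 0.1422] 85.5 [-4.9  1.2 16.2] [0.1  0.85 0.15] 0.0522 7.65
20 [0.5578 0.0814 0.1423] 95.5 [-5.   0.6 14.8] [0.12 0.73 0.15] 0.0518 8.07
30 [0.5578 0.0814 0.1422] 105.5 [-3.6  0.8 15.7] [0.06 0.71 0.09] 0.0518 8.5
40 [0.558  0.0815 0.1422] 115.5 [-3.1  0.8 15.7] [0.12 0.66 0.12] 0.052 8.93
49 [0.5581 0.0815 0.1423] 124.5 [-2.7  1.1 13.4] [0.17 0.61 0.11] 0.0522 9.33
```

View pics/w2.png

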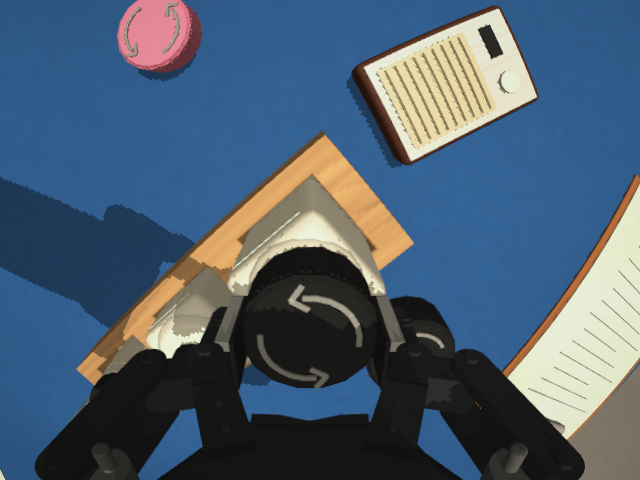

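The cap (310,320) has turned with the fingers: its arrows look the same in the tool view as before. The bottle is still square in the block. Next I lift slowly and watch the force.

Run:
```python
from workcell import r
import numpy as np
o=[np.pi,0,np.radians(124.5)]
P=[.5565,.0811]
def st(s): print(s,np.round(r.current_ee_pos(),4),np.round(r.current_contact_force(),1),np.round(r.current_ft_torque(),2),round(r.current_opening(),4),round(r.current_time_s(),2))
for z in (.1423,.149,.153,.158,.165):
    r.move_straight(P+[z],o,.03); r.dwell(.15); st(z)
    if r.current_contact_force()[2]<-2.8: break
```

```text
0.1423 [0.5581 0.0815 0.1443] [-1.3  0.   9. ] [0.12 0.25 0.04] 0.0521 9.79
0.149 [0.5558 0.081  0.1481] [0.7 0.6 0.5] [-0.04  0.02  0.  ] 0.052 10.32
0.153 [0.5565 0.0811 0.153 ] [-0.6  0.3 -1.1] [0.02 0.02 0.01] 0.0517 10.75
0.158 [0.5565 0.0811 0.158 ] [ 0.2  0.1 -0.7] [ 0.03 -0.03  0.02] 0.0515 11.22
0.165 [0.5564 0.0811 0.165 ] [ 0.1 -0.5 -0.6] [-0.07  0.    0.02] 0.0518 11.75
```

Run:
```python
from workcell import r
import numpy as np,cv2
o=[np.pi,0,np.radians(124.5)]
r.move_straight([.5568,.0811,.2245],o,.05); r.dwell(.4)
print(np.round(r.current_ee_pos(),4),np.round(r.current_contact_force(),1),r.current_opening())
for c in ("scene","side"):
    im=r.grab_frame(c); cv2.imwrite(f"pics/{c}2.png",im)
    for n in ("cap","cap_center","bottle_mouth","bottle"):
        print(c,n,[(np.round(d["at"],4).tolist(),round(d["confidence"],2)) for d in r.spot_point(c,n)])
a=[cv2.resize(cv2.imread("pics/scene2.png")[150:330,230:430],(400,360)),cv2.resize(cv2.imread("pics/side2.png")[140:320,200:400],(400,360))]
cv2.imwrite("pics/end.png",np.hstack(a)); print(r.current_time_s())
```

```text
[0.5568 0.0811 0.2244] [-0.2 -0.5 -0.9] 0.05184260991421019
scene cap [([0.5523, 0.082, 0.2004], 0.75), ([0.6806, 0.0429, -0.0029], 0.69), ([0.3897, 0.145, -0.0032], 0.61)]
scene cap_center [([0.6868, 0.0483, 0.021], 0.6), ([0.3884, 0.1398, 0.0115], 0.59), ([0.5577, 0.0826, 0.217], 0.51)]
scene bottle_mouth []
scene bottle [([0.5548, 0.0811, 0.0141], 0.72)]
side cap [([0.5504, 0.0839, 0.2047], 0.77), ([0.6781, 0.0435, -0.0008], 0.77), ([0.3902, 0.142, 0.0006], 0.63)]
side cap_center [([0.3901, 0.1418, 0.016], 0.78), ([0.5592, 0.0838, 0.2187], 0.76), ([0.6847, 0.0453, 0.0166], 0.75), ([0.5613, 0.0809, 0.1408], 0.48)]
side bottle_mouth [([0.5584, 0.0803, 0.1452], 0.82)]
side bottle [([0.5541, 0.082, 0.009], 0.62)]
13.9917
```

View pics/end.png

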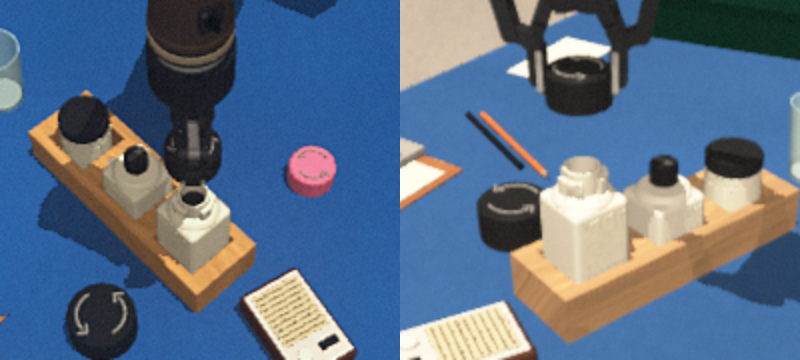

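The cap is off and held level above the open bottle neck (in the picture, the cap at 578,83 is over the neck at 583,165). The bottle is seated and the other things are undisturbed. The underside is at about 0.202 m and the mouth at 0.142 m.

```bash
python3 -c "
from workcell import r
print(r.finish_job())"
```

```text
the job is handed in; nothing more can be done
None
```

The safety cap is off and held level about 6 cm above the mouth, the bottle is still seated in its block, nothing else appears to have moved, and the job was handed in at about 14 s.

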